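# Fix the test tablets at the coating station

## Task

Slide the white tray with its two tablets into the slotted bay of the coating station until it is fully home against the stop. Then press the red nozzle cap on the clamped canister all the way down for about one second (well under four) and let it spring back up; do not work the cap before the tray is home. Keep both tablets lying in the tray, leave the tray home, and do not disturb the other things on the bench.

Things in the scene. Friction and masses are not known exactly. Their poses are not given: they have to be found in the camera images.
- station: Fixed coating station (sizes mm). Origin: on the bench, centre of the tray bay; +x = push-in direction, z up. Bay without floor (the tray slides on the bench); two aluminium side rails 30 high, inner faces at y = +-59, x = -70 to 65, with inward lips on top (underside z = 22, edges at y = +-49): a tray can only be slid in along +x, not lowered in.
- bay_mouth (a point): Point on the bench in the middle of the bay's mouth, at station x = -105; axes as the station's. Here two flared guides, 30 mm high, start about 81 mm either side and narrow to the rails at x = -70.
- bay_stop (a point): Foot of the middle of the stop, at station x = 65; axes as the station's. The stop is the front face of a grey block 30 mm high. On the block, 50 mm behind this face, stands the fixed aluminium canister with a blue band (66 mm dia., 170 mm high shoulder, dark clamp) that carries the red cap; beside it a small spray timer, a tipping beam with a red bead.
- tray: Loose white tray with black grip fin, 0.3 to 0.5 kg. Origin: centre of underside. 130 mm (x) by 110 (y), rim 16 high, walls and floor 4. +x end goes in first; when home against the stop its origin and axes coincide with the station's. Fin: upright, outside the rear (-x) rim, 12 thick (y), x = -65 to -101, z = 4 to 45.
- tray_grip (a point): Middle of the black fin, at tray x = -86, y = 0, z = 32 mm; axes as the tray's (pinch across y).
- gold_tablet: Loose wooden tablet with gilded face, 50 (x) by 80 (y) by 10, 50 g, lying flat in the tray, front half. Origin: centre of underside.
- red_tablet: Loose wooden tablet with red clay face, 50 by 80 by 10, 50 g, lying flat in the tray, rear half. Origin: centre of underside.
- cap_top (a point): Centre of the flat round top of the red nozzle cap (36 mm dia., 20 high) on the fixed canister, 204 mm above the bench when up; station x = 115, y = 0 mm. A thin red spout points from it towards the bay (station -x), reaching 59 mm from the cap's axis, lower than the cap's top.
- cap (a joint): Travel of the red nozzle cap in m: 0 = up, 0.008 = fully down (straight down) on a rigid end stop. A spring returns it: it starts to move at about 3 N and takes about 10 N fully down.
- dose (a joint): Travel in m of the small red bead of the spray timer, a little tipping beam beside the canister: 0 at rest; it creeps along at about 4 mm a second while the cap is kept down (0.016 after about four seconds) and creeps back when the cap is up. Only an indicator; not to be touched.
- red_jar: Bystander: small clear jar with red lid, 44 dia. x 45 mm. Origin: centre of its underside.
- glass_jar: Bystander: clear jar with steel lid and paper label, 84 dia. x 110 mm. Origin: centre of its underside.
- pale_can: Bystander: loose pale can with paper label and no red cap (not the one to press), 60 dia. x 160 mm. Origin: centre of its underside.
- brush: Bystander: paint brush, 190 mm long, lying along its x axis, under 30 mm high; origin near mid-length.
- knife: Bystander: palette spatula, 200 mm long, lying along its x axis; origin near mid-length.
There are look-alikes about, which are no part of the job. Leave any orange or purple look-alike of the tray alone.

How it is judged (in metres and radians):
On the way, in this order (a step that is already met when the one before it is completed fails the run):
1. the tray is fully home in the bay, tablets in it (x of tray in the frame of station between -0.006 and 0.008 m and y of tray in the frame of station between -0.008 and 0.008 m and z of tray in the frame of station below 0.006 m and angle between the x axis of tray and the x axis of station, either way round below 0.1 rad and angle between tray's own z axis and vertical below 0.06 rad and x of gold_tablet in the frame of tray between -0.06 and 0.06 m and y of gold_tablet in the frame of tray between -0.05 and 0.05 m and z of gold_tablet in the frame of tray between -0.002 and 0.01 m and angle between each of gold_tablet, red_tablet's own z axis and vertical below 0.15 rad and x of red_tablet in the frame of tray between -0.06 and 0.06 m and y of red_tablet in the frame of tray between -0.05 and 0.05 m and z of red_tablet in the frame of tray between -0.002 and 0.01 m), for 0.2 s.
2. the cap is pressed all the way down with the tray home (value of joint cap above 0.0065 m and x of tray in the frame of station between -0.01 and 0.008 m and y of tray in the frame of station between -0.008 and 0.008 m and z of tray in the frame of station below 0.006 m and angle between the x axis of tray and the x axis of station, either way round below 0.1 rad and angle between tray's own z axis and vertical below 0.06 rad), for 0.3 s.
3. the cap has sprung back up (value of joint cap below 0.001 m), for 0.2 s.
At the end, for the whole second after the job is handed in: The tray is at rest on the bench inside the bay, within 6 mm of the stop and square with it (0.1 rad), both tablets lying flat inside it, and the nozzle cap is up again (within 1 mm) after having been pressed (at least 6.5 of its 8 mm) for 0.3 s or more (all of step 1 and value of joint cap below 0.001 m and linear speed of tray below 0.01 m/s); the robot touches nothing.
It fails at once if the cap is pressed while the tray is not home (value of joint cap above 0.004 m and not (x of tray in the frame of station between -0.01 and 0.008 m and y of tray in the frame of station between -0.008 and 0.008 m and z of tray in the frame of station below 0.006 m and angle between the x axis of tray and the x axis of station, either way round below 0.1 rad and angle between tray's own z axis and vertical below 0.06 rad)).
It fails at once if the cap is kept down too long: about four seconds, the timer bead passes 16 mm (value of joint dose above 0.016 m).
It fails at once if a bystander is moved by more than 25 mm (distance of any of red_jar, glass_jar, pale_can, brush, knife from where it was at the start of the episode above 0.025 m).
It fails at once if a jar or the loose can is tipped over (angle between any of red_jar, glass_jar, pale_can's own z axis and vertical above 0.5 rad).
It also fails if it takes over 53 s, if anything falls off the work surface, if the arm or the gripper's body presses on something with over 40 N, if the wrist force passes 120 N, or if a joint passes its speed limit or range.

## Robot

A 6-joint arm with a two-finger parallel gripper is mounted at the origin on the work surface. World frame = base frame: x ahead of the robot, y to its left, z up, the work surface at z = 0. Lengths are in m, angles in degrees, forces in N, time in s.
With the tool pointing down it reaches from about 0.3 to 0.75 m from the base axis. Payload 8.5 kg.
Tool frame: the origin (TCP) lies midway between the tips of the shut fingers; the grasp point (between the pads) lies 19 mm behind it (env.grasp_offset is the distance from the TCP to the grasp point, in m); z points along the fingers, y is the line along which they close (so a half turn about z gives the same grasp; the last joint's range is limited). The gripper opens to 85 mm and grips with 20 to 120 N. Pads are 22 mm wide; open, the fingers measure 114 mm over their backs; the gripper's body (76 mm by 85 mm) begins 54 mm behind the grasp point. The pads swing forward as they close: fully open they stand 13 mm farther back than shut.
Start: joints at [62.607, 21.807, 74.336, -0, 83.858, -12.336], TCP at [0.143, 0.531, 0.208] pointing down, gripper open.
Joint ranges: [-178.18, 178.18], [-50.72, 133.34], [12.68, 142.11], [-81.47, 261.47], [9.98, 163.14], [-165.26, 165.26]. Speed limits (degrees/s): [136.94, 136.94, 180, 180, 180, 180].

## Interface

Orientations are given as a 3x3 rotation matrix whose columns are the frame's x, y, z axes.
In Python, from rig import env gives the robot as it stands.
- The arm moves only by the tool servo_tool, never from a script. Its argument "deltas" is text: rows parted by semicolons, each of 7 numbers parted by spaces: the opening, from 0 (shut) to 1 (fully open), then the shift along the tool's x, y, z in mm, then the turn, a rotation vector about the tool's x, y, z in rad. A call has 1 to 8 rows; each row shifts and turns the commanded pose from where the row before left it, along the tool's axes as they then stand; what a row does not reach is not made up. A row lasts 1/12 s, in which the tool goes at most 41.7 mm and 7.16 degrees, less where a joint would pass 70% of its speed; a pose out of reach is approached as far as the arm can. A call is refused whole if a number of a shift passes 41.7 or a number of a turn 0.125, either way. A call with a gripper value outside its range is refused whole. The fingers move at their own pace and stop on an object; "newtons" is the grip in N (left out, the last holds). Time passes only in rows, so rows that do not move let the fingers close. It gives the time, the measured TCP pose, the force, the opening and the grip force at its end, in the units of the state.
- env.observe(): the state, without advancing time (a new reading comes with each control period).
- env.get_image(name): name is "scene" or "top" or "wrist"; returns a dict with "img" (420x560x3 uint8, red, green, blue), "depth" (420x560 float32, m along the optical axis (not along the pixel's ray), 0 where there is no reading), "camera_matrix" (3x3 intrinsics, pixels), "D" ([k1, k2, p1, p2, k3] as OpenCV has them; the pictures are not rectified), "world_to_cam" (4x4, takes a point from world to camera coordinates). Camera axes: x right, y down, z forward; pixel columns grow to the right and rows downward; lengths in m; the calibration is good to about 2 mm. A picture is of the moment at which its call begins.
- env.close_job(): hands the job in; it is judged then, once.
Trained networks look in a picture, given as the dict that the camera call returned (one of the last four; its "shot" number tells which), for a name from the list of things; names that differ only in an ending like _2 or _b are one class to them, and where a whole thing is asked for, a point or a joint stands for the part that bears it (a point fixed in the world has none). Each returns a list of dicts, best first, with "conf" (0 to 1); they miss things now and then, are a little off and sometimes report something else, mostly with a low value. They report only what shows in the picture. A call takes as long as a camera call. They do not tell look-alikes from the thing itself.
- env.spot_in(name, picture): "bbox" ([centre column, centre row, width, height] in pixels, round what is visible of it).
- env.spot_point(name, picture): "uv" ([column, row] in pixels: a listed point, or the origin of a listed thing).
The state is a dict: "time_s": time; "q": joint angles; "qvel": joint speeds; "joint_efforts": joint torques, N m; "position": TCP position; "tool_rot": TCP orientation; "ft_force": force on the tool from outside, world axes, zero at the start; "wrist_torque": the same for the moment, N m; "grip_width": finger opening in m; "gripper_force": force on a finger pad.
Only numpy, scipy, OpenCV 4.12 (cv2) and the standard library are available. Lean on these libraries where they do the work, as an engineer would, in place of code of your own. Each camera call takes 0.05 s, during which the arm holds its last target. There are 200 camera calls.

## Working session

There is one attempt and no reset: what is moved stays moved. The work goes in short steps, Python scripts to look and compute and a tool call to move; the robot and the scene stay as the last step left them, time stands still between calls to the robot, and variables do not carry over. Pictures are saved under pics/ and viewed, at most 10 in all, crops included, and the job is handed in when it is done.

Besides the shell and the picture viewer there is one more tool, called after ">>>" as name(argument=value, ...), one argument or row to a line, values as JSON. servo_tool: Moves the arm, as the interface text tells. Its arguments: {"type":"object","properties":{"deltas":{"type":"string"},"newtons":{"type":"number"}},"required":["deltas"]}

```bash
mkdir -p pics; cat > h.py <<'E'
import numpy as np, cv2
from rig import env
def ray(p,uv):
    n=cv2.undistortPoints(np.array([[uv]],float),p["camera_matrix"],np.array(p["D"],float))[0,0]
    T=np.linalg.inv(p["world_to_cam"]); return T[:3,3],T[:3,:3]@np.array([n[0],n[1],1.])
def at_z(p,uv,z):
    o,d=ray(p,uv); return o+d*(z-o[2])/d[2]
def proj(p,P):
    T=np.array(p["world_to_cam"]); r=cv2.Rodrigues(T[:3,:3])[0]
    return cv2.projectPoints(np.array(P,float).reshape(-1,3),r,T[:3,3],p["camera_matrix"],np.array(p["D"],float))[0][:,0]
def save(p,n): cv2.imwrite("pics/"+n,p["img"][...,::-1])
E
python3 - <<'E'
from h import *
np.set_printoptions(precision=4,suppress=True)
Z=dict(tray=0,tray_grip=.032,station=0,bay_mouth=0,bay_stop=0,cap_top=.204,gold_tablet=.004,red_tablet=.004,red_jar=0,glass_jar=0,pale_can=0,brush=.01,knife=.01)
ims=[]
for c in("top","scene"):
    p=env.get_image(c); ims.append(p["img"])
    for n,z in Z.items():
        for r in env.spot_point(n,p)[:3]: print(c,n,round(r["conf"],2),np.round(r["uv"]),at_z(p,r["uv"],z))
    print(np.linalg.inv(p["world_to_cam"])[:3,3])
    save(p,c+"0.png")
E
```

```text
top tray 0.85 [423. 251.] [ 0.4302 -0.3458  0.    ]
top tray 0.62 [158. 306.] [0.2328 0.3251 0.    ]
top tray 0.56 [344. 205.] [ 0.5369 -0.1293  0.    ]
top tray_grip 0.94 [379. 193.] [ 0.5684 -0.215   0.032 ]
top tray_grip 0.72 [186. 318.] [0.214  0.2428 0.032 ]
top tray_grip 0.65 [444. 276.] [ 0.3679 -0.391   0.032 ]
top station 0.62 [243. 147.] [ 0.676  0.151 -0.   ]
top bay_mouth 0.44 [286. 154.] [0.664  0.0349 0.    ]
top bay_stop 0.64 [251. 210.] [0.501  0.1122 0.    ]
top cap_top 0.87 [224. 192.] [0.4945 0.1603 0.204 ]
top gold_tablet 0.84 [329. 208.] [ 0.5252 -0.0917  0.004 ]
top red_tablet 0.22 [328. 208.] [ 0.5233 -0.0887  0.004 ]
top red_jar 0.68 [286. 154.] [0.6644 0.0335 0.    ]
top red_jar 0.39 [356. 198.] [ 0.558  -0.1615  0.    ]
top glass_jar 0.93 [245. 145.] [0.6808 0.1461 0.    ]
top pale_can 0.71 [199. 162.] [0.6229 0.2656 0.    ]
top pale_can 0.68 [245. 148.] [0.6724 0.146  0.    ]
top pale_can 0.44 [251. 208.] [0.5063 0.113  0.    ]
top brush 0.68 [263. 263.] [0.3644 0.0693 0.01  ]
top knife 0.56 [149. 194.] [0.5204 0.3877 0.01  ]
[0.2661 0.0294 1.1148]
scene tr
[... 315 characters left out ...]
  0.032 ]
scene station 0.78 [285. 250.] [0.5145 0.0517 0.    ]
scene station 0.21 [320. 283.] [0.658  0.0393 0.    ]
scene bay_mouth 0.44 [355. 263.] [0.6761 0.1529 0.    ]
scene bay_stop 0.88 [296. 238.] [ 0.5028  0.1065 -0.    ]
scene cap_top 0.66 [312. 169.] [0.4964 0.1632 0.204 ]
scene gold_tablet 0.63 [242. 278.] [ 0.5158 -0.0966  0.004 ]
scene red_tablet 0.57 [232. 300.] [ 0.5501 -0.1555  0.004 ]
scene red_jar 0.64 [321. 285.] [0.6629 0.0366 0.    ]
scene glass_jar 0.7 [355. 262.] [0.6736 0.1563 0.    ]
scene pale_can 0.61 [359. 263.] [0.6814 0.1611 0.    ]
scene brush 0.98 [256. 220.] [0.3799 0.0657 0.01  ]
scene knife 0.58 [365. 195.] [0.5237 0.3814 0.01  ]
[ 1.0895 -0.4858  0.8437]
```

View pics/top0.png

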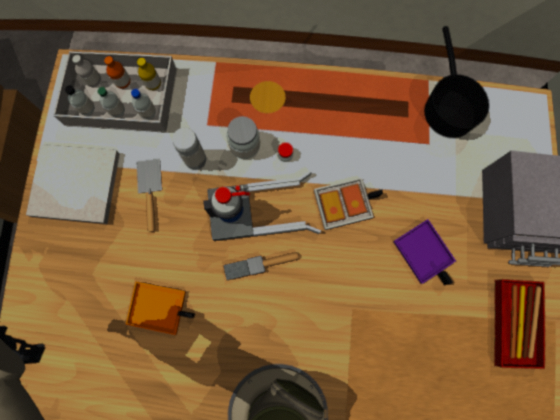

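View pics/scene0.png

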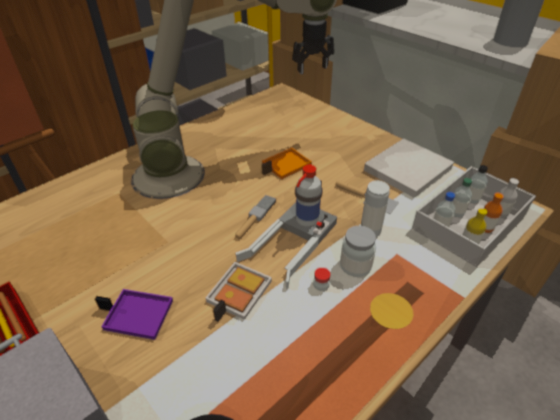

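The white tray is at top (344,205), with its fin at (379,193). The look-alikes are the purple tray (424,251) and the orange tray (158,306). The bay lies between the rails around (285,208), and the red cap is at (224,192). The pale can (190,147) has no red cap. I choose the white tray, and will refine its pose with depth and check it in a crop.

```bash
cat > fit.py <<'E'
from h import *
def cloud(p):
    K=p["camera_matrix"]; d=p["depth"]; v,u=np.nonzero(d>0)
    n=cv2.undistortPoints(np.stack([u,v],1).astype(float)[:,None],K,np.array(p["D"],float))[:,0]
    z=d[v,u]; P=np.c_[n*z[:,None],z,np.ones(len(z))]
    return (np.linalg.inv(p["world_to_cam"])@P.T).T[:,:3],p["img"][v,u].astype(int)
def outl(c,a,poly):
    R=np.array([[np.cos(a),-np.sin(a)],[np.sin(a),np.cos(a)]]); q=np.array(poly,float)
    return np.c_[(q[:,:2]@R.T)+c,q[:,2]]
E
python3 - <<'E'
from fit import *
np.set_printoptions(precision=4,suppress=True)
p=env.get_image("top"); P,C=cloud(p)
b=(P[:,0]>.3)&(P[:,0]<.48)&(P[:,1]<-.1)&(P[:,1]>-.25); print("bench z",np.median(P[b,2]),P[b,2].std())
# tray rim
m=(abs(P[:,0]-.54)<.13)&(abs(P[:,1]+.13)<.1)&(P[:,2]>.008)&(P[:,2]<.022)
# white rim by colour+height
w=m&(C.max(1)-C.min(1)<40)
for k in(m,w):
    r=cv2.minAreaRect(P[k,:2].astype(np.float32)); print("tray rect",k.sum(),r)
# rails
m=(P[:,0]>.4)&(P[:,0]<.62)&(P[:,1]>-.08)&(P[:,1]<.2)&(P[:,2]>.02)&(P[:,2]<.037)
Q=P[m]; print(m.sum())
for s,n in((Q[:,0]<.5,"right"),(Q[:,0]>.5,"left")):
    q=Q[s&(Q[:,1]>-.01)&(Q[:,1]<.09)][:,:2]
    l=cv2.fitLine(q.astype(np.float32),cv2.DIST_HUBER,0,.01,.01).ravel(); print(n,len(q),l,np.degrees(np.arctan2(l[1],l[0])), 'x at y=.04',l[2]+(0.04-l[3])*l[0]/l[1])
    print('end',Q[s][:,1].min())
m=(P[:,2]>.198)&(P[:,2]<.212)&(abs(P[:,0]-.5)<.08)&(abs(P[:,1]-.16)<.08)
print("cap",m.sum(),P[m].mean(0),cv2.minEnclosingCircle(P[m,:2].astype(np.float32)))
for c in ("top",):
    img=cv2.resize(p["img"][140:260,190:400],None,fx=3.8,fy=3.8,interpolation=cv2.INTER_CUBIC)
    cv2.imwrite("pics/crop1.png",img[...,::-1])
E
```

```text
bench z 0.00020853769187445526 0.0022673523634556617
tray rect 1586 ((0.5353147387504578, -0.11037986725568771), (0.19490015506744385, 0.18368856608867645), 72.06419372558594)
tray rect 428 ((0.5353147387504578, -0.11037986725568771), (0.19490015506744385, 0.18368856608867645), 72.06419372558594)
1775
right 297 [ 0.2232 -0.9748  0.4556  0.0399] -77.105286 x at y=.04 0.45554373
end -0.06899686018562828
left 287 [ 0.2109 -0.9775  0.575   0.0422] -77.825554 x at y=.04 0.5755025
end -0.0753442483862107
cap 226 [0.4886 0.1601 0.2039] ((0.48999351263046265, 0.1467459499835968), 0.03275163471698761)
```

View pics/crop1.png

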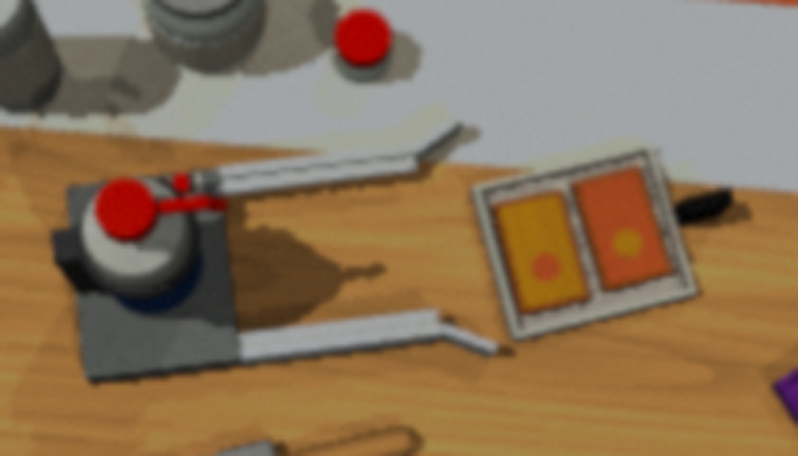

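The crop confirms the white tray: gold tablet in the front half at crop (545,250), red at (625,230), and the fin at (705,205), pointing away from the bay. Next I'll turn the corner pixels into poses.

```bash
python3 - <<'E'
from fit import *
np.set_printoptions(precision=4,suppress=True)
p=env.get_image("top"); f=lambda a,z:np.array([at_z(p,(x/3.8+190-.37,y/3.8+140-.37),z)[:2] for x,y in a])
t=f([(472,187),(655,148),(697,292),(517,338)],.016); print("tray corners\n",t, t.mean(0))
front=(t[0]+t[3])/2;rear=(t[1]+t[2])/2;d=front-rear;print("tray head",np.degrees(np.arctan2(d[1],d[0])),np.linalg.norm(d))
d=t[0]-t[3]+t[1]-t[2];print("side",np.degrees(np.arctan2(d[1],d[0]))+90,np.linalg.norm(d)/2)
print("fin",f([(680,208),(730,200)],.045))
r=f([(218,195),(415,172),(220,170),(415,150),(240,332),(440,310),(240,362),(440,335)],.03);print(r)
for i in range(0,8,2):
    d=r[i]-r[i+1];print(np.degrees(np.arctan2(d[1],d[0])),np.linalg.norm(d))
print("flare ends",f([(465,127),(500,352)],.03)); print("cap",f([(126,209)],.204),"block corners",f([(237,375),(90,382)],.03),f([(237,375),(90,382)],0))
# depth rail centroids w/ bright colour, near ideal x ranges
P,C=cloud(p); m=(P[:,2]>.024)&(P[:,2]<.036)&(C.min(1)>110)&(P[:,1]<.07)&(P[:,1]>-.03)&(P[:,0]>.42)&(P[:,0]<.62)
for s in(P[:,0]<.51,P[:,0]>.51):
    q=P[m&s]; c=np.polyfit(q[:,1],q[:,0],1); print(len(q),c,np.degrees(np.arctan(-c[0]))+90,np.polyval(c,.02),(q[:,0]-np.polyval(c,q[:,1])).std())
E
```

```text
tray corners
 [[ 0.5693 -0.047 ]
 [ 0.6086 -0.1728]
 [ 0.5085 -0.2058]
 [ 0.4664 -0.0843]] [ 0.5382 -0.1275]
tray head 108.22325297252071 0.1301592251181745
side 109.10874819561658 0.10738688614795253
fin [[ 0.5589 -0.186 ]
 [ 0.5675 -0.2199]]
[[ 0.5449  0.1259]
 [ 0.5726 -0.0065]
 [ 0.5626  0.1263]
 [ 0.5882 -0.0053]
 [ 0.4521  0.1018]
 [ 0.4785 -0.0302]
 [ 0.432   0.0998]
 [ 0.4615 -0.0314]]
101.81993978143404 0.13524293084506842
101.01338817785074 0.13412993451555685
101.27525919397104 0.13458143750294496
102.67546557340549 0.13450544881443202
flare ends [[ 0.6077 -0.0385]
 [ 0.4534 -0.0721]]
cap [[0.4875 0.162 ]] block corners [[0.4231 0.101 ]
 [0.4099 0.1979]] [[0.4275 0.103 ]
 [0.4139 0.2026]]
247 [-0.2188  0.4643] 102.34219533969305 0.45991467811524483 0.005384034606866369
218 [-0.3163  0.5884] 107.55440717384774 0.5820903533192294 0.005875925378031029
```

```bash
cat > go.py <<'E'
import sys
from h import *
from scipy.spatial.transform import Rotation as R
np.set_printoptions(precision=4,suppress=True)
def plan(pos,yaw_y):
    """tool down; tool y along world angle yaw_y deg (mod 180). Prints translation in present tool axes (mm) and turn about z (rad)"""
    s=env.observe(); T=np.array(s["tool_rot"]); d=np.array(pos)-s["position"]
    best=None
    for k in(0,180):
        a=np.radians(yaw_y+k); y=np.array([np.cos(a),np.sin(a),0]); z=np.array([0,0,-1.]); G=np.c_[np.cross(y,z),y,z]
        rv=R.from_matrix(T.T@G).as_rotvec()
        print("turn",rv,"after-turn shift",G.T@d*1e3,"q6",s["q"][5])
    print("present-axes shift mm",T.T@d*1e3,"pos",s["position"],"t",s["time_s"]); print(T)
if __name__=="__main__": plan([float(v) for v in sys.argv[1:4]],float(sys.argv[4]))
E
python3 go.py 0.564 -0.212 0.1 198.5
```

```text
turn [ 0.     -0.     -2.1565] after-turn shift [ 838.3175 -163.5828  108.4196] q6 -12.33543192628527
turn [-0.     -0.      0.9851] after-turn shift [-838.3175  163.5828  108.4196] q6 -12.33543192628527
present-axes shift mm [-599.7241 -608.1655  108.4252] pos [0.1429 0.5311 0.2084] t 1.5
[[-0.9657  0.2598 -0.    ]
 [ 0.2598  0.9657 -0.    ]
 [ 0.     -0.     -1.    ]]
```

>>> servo_tool(
  deltas="1 -25 -25 0 0 0 0;1 -25 -25 0 0 0 0;1 -25 -25 0 0 0 0;1 -25 -25 0 0 0 0;1 -25 -25 0 0 0 0;1 -25 -25 0 0 0 0;1 -25 -25 0 0 0 0;1 -25 -25 0 0 0 0",
)

```text
time_s: 2.17
position: [0.2845, 0.2845, 0.2086]
tool_rot: [[-0.966, 0.259, 0.0], [0.259, 0.966, 0.0], [-0.0, 0.0, -1.0]]
ft_force: [1.3, -0.2, -0.5]
grip_width: 0.0853
gripper_force: 0.0
```

>>> servo_tool(
  deltas="1 -25 -25 0 0 0 0;1 -25 -25 0 0 0 0;1 -25 -25 0 0 0 0;1 -25 -25 0 0 0 0;1 -25 -25 0 0 0 0;1 -25 -25 0 0 0 0;1 -25 -25 0 0 0 0;1 -25 -25 0 0 0 0",
)

```text
time_s: 2.83
position: [0.4258, 0.0391, 0.2086]
tool_rot: [[-0.966, 0.26, 0.001], [0.26, 0.966, -0.0], [-0.001, 0.0, -1.0]]
ft_force: [0.6, 0.6, 0.7]
grip_width: 0.0853
gripper_force: 0.0
```

>>> servo_tool(
  deltas="1 -25 -25 0 0 0 0;1 -25 -25 0 0 0 0;1 -25 -25 0 0 0 0;1 -25 -25 0 0 0 0;1 -25 -25 0 0 0 0;1 -25 -25 0 0 0 0;1 -25 -25 0 0 0 0;1 -15 -15 0 0 0 0",
)

```text
time_s: 3.5
position: [0.5604, -0.195, 0.2079]
tool_rot: [[-0.965, 0.261, 0.0], [0.261, 0.965, -0.0], [-0.0, -0.0, -1.0]]
ft_force: [-0.4, 0.1, -0.1]
grip_width: 0.0854
gripper_force: 0.0
```

>>> servo_tool(
  deltas="1 0 0 0 0 0 0.123;1 0 0 0 0 0 0.123;1 0 0 0 0 0 0.123;1 0 0 0 0 0 0.123;1 0 0 0 0 0 0.123;1 0 0 0 0 0 0.123;1 0 0 0 0 0 0.123;1 0 0 0 0 0 0.123",
)

```text
time_s: 4.17
position: [0.5593, -0.1919, 0.2084]
tool_rot: [[-0.313, 0.95, -0.0], [0.95, 0.313, 0.0], [0.0, -0.0, -1.0]]
ft_force: [0.3, 0.0, -0.6]
grip_width: 0.0852
gripper_force: 0.0
```

```bash
python3 go.py 0.564 -0.212 0.1 198.5; python3 - <<'E'
from fit import *
np.set_printoptions(precision=4,suppress=True)
p=env.get_image("wrist")
for n,z in(("tray_grip",.032),("tray",0),("red_tablet",.004)):
    for r in env.spot_point(n,p)[:2]: print(n,r["conf"],r["uv"],at_z(p,r["uv"],z))
cv2.imwrite("pics/w1.png",p["img"][...,::-1])
E
```

```text
turn [-0.0002  0.0001  3.1366] after-turn shift [ 20.5359   1.9657 108.3704] q6 -48.611028506129514
turn [-0.0001 -0.0001 -0.005 ] after-turn shift [-20.5359  -1.9657 108.3704] q6 -48.611028506129514
present-axes shift mm [-20.556   -1.8567 108.3685] pos [ 0.5593 -0.1919  0.2084] t 4.1667
[[-0.3126  0.9499 -0.0001]
 [ 0.9499  0.3126  0.0001]
 [ 0.0001 -0.0001 -1.    ]]
tray_grip 0.85 [279.0, 191.6] [ 0.5668 -0.2047  0.032 ]
tray_grip 0.82 [62.0, 285.3] [ 0.3591 -0.3937  0.032 ]
tray 0.81 [137.7, 256.5] [ 0.4294 -0.347   0.    ]
tray 0.73 [278.3, 107.8] [ 0.5396 -0.1244  0.    ]
red_tablet 0.38 [273.6, 77.1] [ 0.5252 -0.0965  0.004 ]
```

View pics/w1.png

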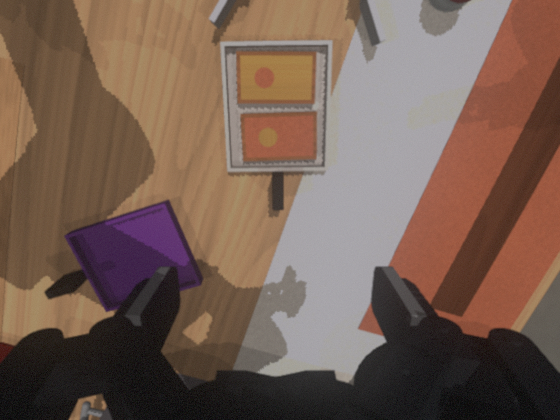

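The wrist view shows the white tray with corners at (221,42), (333,41), (327,172) and (230,172). Its fin is at (278,175–209), and the purple tray is to the left at (135,255).

```bash
python3 - <<'E'
from fit import *
np.set_printoptions(precision=4,suppress=True)
p=env.get_image("wrist")
t=np.array([at_z(p,u,.016)[:2] for u in((221,42),(333,41),(327,172),(230,172))]); print(t,t.mean(0))
d=(t[0]+t[1]-t[2]-t[3])/2; print("head",np.degrees(np.arctan2(d[1],d[0])),np.linalg.norm(d)); e=t[1]-t[0]+t[2]-t[3]; print(np.degrees(np.arctan2(e[1],e[0]))+90,np.linalg.norm(e)/2)
print("fin",[at_z(p,u,.045)[:2] for u in((278,175),(278,209))])
c=t.mean(0);d/=np.linalg.norm(d);print("grip pt",c-.086*d)
E
```

```text
[[ 0.4652 -0.0832]
 [ 0.5689 -0.047 ]
 [ 0.6109 -0.1709]
 [ 0.5108 -0.205 ]] [ 0.5389 -0.1265]
head 109.616140384304 0.13038978558091516
109.05368130729035 0.10780950590984352
fin [array([ 0.5591, -0.1853]), array([ 0.5708, -0.2193])]
grip pt [ 0.5678 -0.2075]
```

```bash
python3 go.py 0.567 -0.209 0.014 199
```

```text
turn [0.     0.0001 3.1376] after-turn shift [ 18.6444  -1.6772 194.4191] q6 -49.16727722876962
turn [-0.     0.    -0.004] after-turn shift [-18.6444   1.6772 194.4191] q6 -49.16727722876962
present-axes shift mm [-18.6348   1.7605 194.4193] pos [ 0.5593 -0.1919  0.2084] t 4.4167
[[-0.3218  0.9468 -0.    ]
 [ 0.9468  0.3218 -0.    ]
 [-0.     -0.     -1.    ]]
```

>>> servo_tool(
  deltas="1 -9 1 30 0 0 -0.004;1 -9 1 30 0 0 0;1 0 0 30 0 0 0;1 0 0 30 0 0 0;1 0 0 25 0 0 0;1 0 0 20 0 0 0;1 0 0 15 0 0 0;1 0 0 10 0 0 0",
)

```text
time_s: 5.08
position: [0.5664, -0.208, 0.0166]
tool_rot: [[-0.324, 0.946, -0.002], [0.946, 0.324, 0.001], [0.002, -0.001, -1.0]]
ft_force: [-0.2, -0.7, 0.3]
grip_width: 0.0856
gripper_force: 0.0
```

>>> servo_tool(
  deltas="1 0 0 4 0 0 0;0 0 0 0 0 0 0;0 0 0 0 0 0 0;0 0 0 0 0 0 0;0 0 0 0 0 0 0;0 0 0 0 0 0 0;0 0 0 0 0 0 0;0 0 0 0 0 0 0",
  newtons=50,
)

```text
time_s: 5.75
position: [0.5673, -0.2084, 0.0151]
tool_rot: [[-0.322, 0.947, 0.001], [0.947, 0.322, -0.0], [-0.001, 0.001, -1.0]]
ft_force: [-0.8, 0.3, 4.4]
grip_width: 0.0103
gripper_force: 49.4
```

```bash
python3 - <<'E'
from fit import *
np.set_printoptions(precision=4,suppress=True)
s=env.observe();print(s["time_s"],s["position"],s["ft_force"],s["grip_width"],s["gripper_force"]);print(s["tool_rot"])
p=env.get_image("wrist");save(p,"w2.png")
E
```

```text
5.75 [ 0.5673 -0.2084  0.0151] [-0.7796  0.264   4.3837] 0.01027001911987827 49.41564738750458
[[-0.3223  0.9466  0.0009]
 [ 0.9466  0.3223 -0.0005]
 [-0.0007  0.0006 -1.    ]]
```

View pics/w2.png

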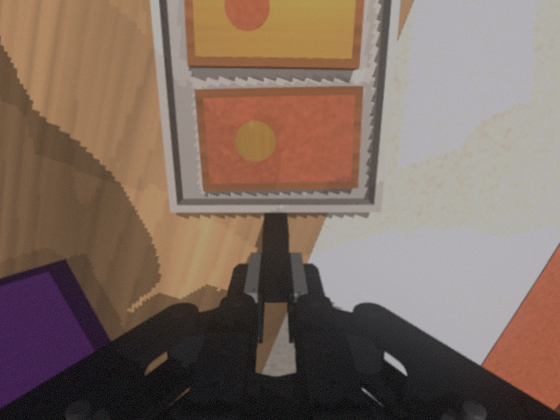

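The fin is held between the pads at (275,275), and both tablets lie in the tray. Next I square the tray up with the bay axis.

>>> servo_tool(
  deltas="0 0 0 0 0 0 0.016;0 0 0 0 0 0 0.016;0 0 0 0 0 0 0.016;0 0 0 0 0 0 0.016;0 0 -0.6 0 0 0 0.016;0 0 -0.6 0 0 0 0.016;0 0 -0.7 0 0 0 0.016;0 0 -0.7 0 0 0 0.016",
)

```text
time_s: 6.47
position: [0.5647, -0.2092, 0.0151]
tool_rot: [[-0.198, 0.98, 0.001], [0.98, 0.198, -0.001], [-0.001, 0.001, -1.0]]
ft_force: [-0.4, -0.1, 5.1]
grip_width: 0.0105
gripper_force: 49.6
```

>>> servo_tool(
  deltas="0 3 0 0 0 0 0;0 5 0 0 0 0 0;0 5 0 0 0 0 0;0 5 0 0 0 0 0;0 5 0 0 0 0 0;0 5 0 0 0 0 0;0 3 0 0 0 0 0;0 0 0 0 0 0 0",
)

```text
time_s: 7.13
position: [0.5589, -0.1788, 0.0151]
tool_rot: [[-0.199, 0.98, 0.002], [0.98, 0.199, -0.001], [-0.002, 0.002, -1.0]]
ft_force: [0.6, -2.4, 6.4]
grip_width: 0.0101
gripper_force: 49.7
```

```bash
python3 - <<'E'
from fit import *
np.set_printoptions(precision=4,suppress=True)
s=env.observe();T=np.array(s["tool_rot"])
d=np.array([-.201,.980]);n=np.array([-.980,-.201]);e=s["position"][:2]-np.array([.5116,.0502]);print("st frame",e@d,e@n,"yaw x",np.degrees(np.arctan2(T[1,0],T[0,0])))
p=env.get_image("top")
img=cv2.resize(p["img"][140:260,190:400],None,fx=3.8,fy=3.8,interpolation=cv2.INTER_CUBIC)
cv2.imwrite("pics/crop2.png",img[...,::-1])
E
```

```text
st frame -0.23391025111955738 -0.0003764847690656964 yaw x 101.48182086700207
```

View pics/crop2.png

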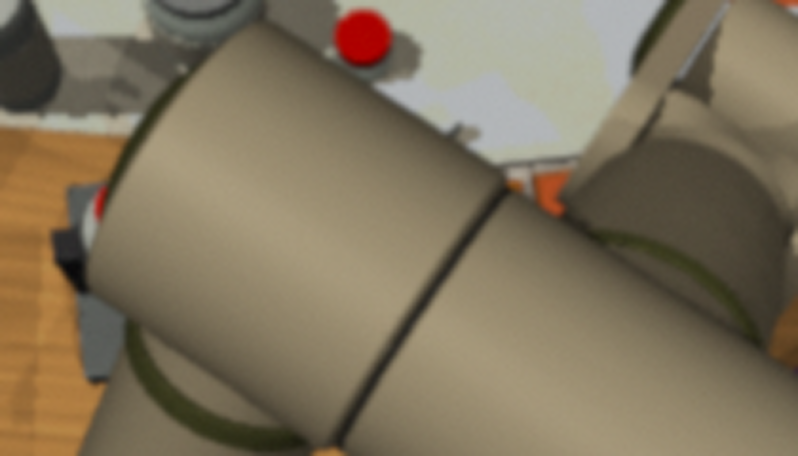

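The arm hides the bay from above, so I'll use the wrist camera.

```bash
python3 - <<'E'
from fit import *
p=env.get_image("wrist");save(p,"w3.png")
E
```

```text
(no output)
```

View pics/w3.png

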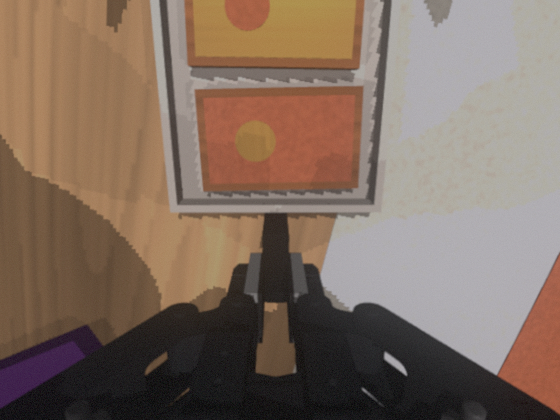

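The flare tips at (115,25) and (438,20) sit symmetrically about the tray's centre column, about 275. I'll slide in.

>>> servo_tool(
  deltas="0 4 0 0 0 0 0;0 6 0 0 0 0 0;0 6 0 0 0 0 0;0 6 0 0 0 0 0;0 6 0 0 0 0 0;0 6 0 0 0 0 0;0 4 0 0 0 0 0;0 2 0 0 0 0 0",
)

```text
time_s: 7.9
position: [0.5512, -0.14, 0.0151]
tool_rot: [[-0.199, 0.98, 0.002], [0.98, 0.199, -0.002], [-0.002, 0.002, -1.0]]
ft_force: [1.6, -5.4, 4.9]
grip_width: 0.0102
gripper_force: 49.5
```

>>> servo_tool(
  deltas="0 4 0 0 0 0 0;0 6 0 0 0 0 0;0 6 0 0 0 0 0;0 6 0 0 0 0 0;0 6 0 0 0 0 0;0 6 0 0 0 0 0;0 4 0 0 0 0 0;0 2 0 0 0 0 0",
)

```text
time_s: 8.57
position: [0.5432, -0.1008, 0.0151]
tool_rot: [[-0.199, 0.98, 0.002], [0.98, 0.199, -0.002], [-0.002, 0.002, -1.0]]
ft_force: [1.5, -6.6, 5.3]
grip_width: 0.0101
gripper_force: 49.6
```

```bash
cat > st.py <<'E'
from fit import *
s=env.observe();T=np.array(s["tool_rot"])
d=np.array([-.201,.980]);n=np.array([-.980,-.201]);e=s["position"][:2]-np.array([.5116,.0502]);f=np.array(s["ft_force"])
print("t",s["time_s"],"st",np.round([e@d,e@n],4),s["position"],"yaw",np.degrees(np.arctan2(T[1,0],T[0,0])),"F along,lat,z",f[:2]@d,f[:2]@n,f[2])
E
python3 st.py
```

```text
t 8.5667 st [-0.1544 -0.0006] [ 0.54322672 -0.10083144  0.01505971] yaw 101.47761735287034 F along,lat,z -6.766711260304509 -0.16159038783033153 5.300308628904843
```

>>> servo_tool(
  deltas="0 4 0 0 0 0 0;0 6 0 0 0 0 0;0 6 0 0 0 0 0;0 6 0 0 0 0 0;0 6 0 0 0 0 0;0 6 0 0 0 0 0;0 4 0 0 0 0 0;0 2 0 0 0 0 0",
)

```text
time_s: 9.23
position: [0.5353, -0.0616, 0.0151]
tool_rot: [[-0.199, 0.98, 0.002], [0.98, 0.199, -0.002], [-0.002, 0.002, -1.0]]
ft_force: [1.0, -6.3, 5.4]
grip_width: 0.0103
gripper_force: 49.6
```

>>> servo_tool(
  deltas="0 2 0 0 0 0 0;0 3 0 0 0 0 0;0 3 0 0 0 0 0;0 3 0 0 0 0 0;0 3 0 0 0 0 0;0 3 0 0 0 0 0;0 1 0 0 0 0 0;0 0 0 0 0 0 0",
)

```text
time_s: 9.9
position: [0.5318, -0.044, 0.015]
tool_rot: [[-0.199, 0.98, 0.002], [0.98, 0.199, -0.001], [-0.002, 0.002, -1.0]]
ft_force: [1.1, -4.2, 6.1]
grip_width: 0.0099
gripper_force: 49.7
```

```bash
python3 st.py
```

```text
t 9.9 st [-0.0964 -0.0008] [ 0.53177614 -0.04398845  0.01503078] yaw 101.47127117154355 F along,lat,z -4.335043401675957 -0.24884241384143801 6.062279214463527
```

Now I creep to the stop, one millimetre at a time, watching the force.

>>> servo_tool(
  deltas="0 1 0 0 0 0 0;0 1 0 0 0 0 0;0 1 0 0 0 0 0;0 1 0 0 0 0 0;0 1 0 0 0 0 0;0 1 0 0 0 0 0;0 0 0 0 0 0 0",
)

```text
time_s: 10.48
position: [0.5307, -0.0384, 0.015]
tool_rot: [[-0.199, 0.98, 0.002], [0.98, 0.199, -0.002], [-0.002, 0.002, -1.0]]
ft_force: [1.3, -5.3, 6.4]
grip_width: 0.0099
gripper_force: 49.6
```

>>> servo_tool(
  deltas="0 1 0 0 0 0 0;0 1 0 0 0 0 0;0 0 0 0 0 0 0",
)

```text
time_s: 10.73
position: [0.5303, -0.0364, 0.015]
tool_rot: [[-0.199, 0.98, 0.002], [0.98, 0.199, -0.002], [-0.002, 0.002, -1.0]]
ft_force: [1.3, -5.9, 7.3]
grip_width: 0.01
gripper_force: 49.7
```

>>> servo_tool(
  deltas="0 1 0 0 0 0 0;0 1 0 0 0 0 0;0 0 0 0 0 0 0",
)

```text
time_s: 10.98
position: [0.5304, -0.035, 0.0151]
tool_rot: [[-0.199, 0.98, 0.004], [0.98, 0.199, -0.003], [-0.003, 0.003, -1.0]]
ft_force: [3.8, -8.7, 3.8]
grip_width: 0.01
gripper_force: 49.5
```

>>> servo_tool(
  deltas="0 1 0 0 0 0 0;0 1 0 0 0 0 0;0 0 0 0 0 0 0",
)

```text
time_s: 11.23
position: [0.5314, -0.0343, 0.0154]
tool_rot: [[-0.199, 0.98, 0.007], [0.98, 0.199, -0.005], [-0.006, 0.006, -1.0]]
ft_force: [8.1, -13.7, 0.8]
grip_width: 0.0105
gripper_force: 49.2
```

```bash
python3 st.py
```

```text
t 11.2333 st [-0.0868 -0.0025] [ 0.53144219 -0.03431022  0.0153732 ] yaw 101.49090660287582 F along,lat,z -15.07299434202071 -5.191915805147655 0.8061402521178566
```

>>> servo_tool(
  deltas="0 1 0 0 0 0 0;0 0 0 0 0 0 0;0 0 0 0 0 0 0",
)

```text
time_s: 11.48
position: [0.5317, -0.0341, 0.0156]
tool_rot: [[-0.199, 0.98, 0.008], [0.98, 0.199, -0.006], [-0.008, 0.006, -1.0]]
ft_force: [7.5, -18.0, 1.3]
grip_width: 0.0106
gripper_force: 49.3
```

>>> servo_tool(
  deltas="0.35 0 0 0 0 0 0;0.35 0 0 0 0 0 0;0.35 0 0 0 0 0 0;0.35 0 0 0 0 0 0;0.35 0 0 0 0 0 0",
)

```text
time_s: 11.9
position: [0.5279, -0.0301, 0.0142]
tool_rot: [[-0.199, 0.98, -0.001], [0.98, 0.199, 0.0], [0.001, -0.001, -1.0]]
ft_force: [-0.1, 0.3, -0.1]
grip_width: 0.0298
gripper_force: 0.0
```

```bash
python3 st.py; python3 - <<'E'
from fit import *
p=env.get_image("wrist");save(p,"w4.png")
E
```

```text
t 11.9 st [-0.082   0.0002] [ 0.52792501 -0.03014305  0.01419209] yaw 101.4795766917886 F along,lat,z 0.2802055503549782 0.06891137862240501 -0.09614332095657466
```

View pics/w4.png

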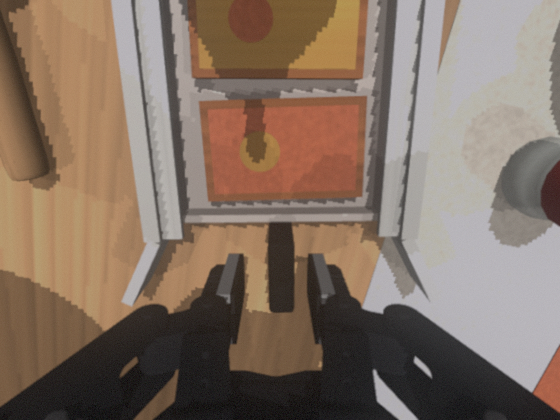

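The tray is inside the rails with its rear rim (row 213) just inside the rail ends (row 238). Both tablets are flat and the fingers are clear of the fin. I rise and look from above.

>>> servo_tool(
  deltas="0.35 0 0 -5 0 0 0;0.35 0 0 -15 0 0 0;0.35 0 0 -30 0 0 0;0.35 0 0 -40 0 0 0;0 0 0 -40 0 0 0;0 0 0 -40 0 0 0;0 0 0 -40 0 0 0;0 0 0 -40 0 0 0",
)

```text
time_s: 12.62
position: [0.5276, -0.0302, 0.267]
tool_rot: [[-0.199, 0.98, 0.0], [0.98, 0.199, -0.0], [-0.0, 0.0, -1.0]]
ft_force: [0.6, -0.7, 1.1]
grip_width: -0.0001
gripper_force: 0.0
```

>>> servo_tool(
  deltas="0 0 0 -20 0 0 0;0 0 0 -10 0 0 0;0 0 0 0 0 0 0;0 0 0 0 0 0 0",
)

```text
time_s: 12.95
position: [0.5281, -0.0304, 0.2943]
tool_rot: [[-0.199, 0.98, 0.0], [0.98, 0.199, 0.0], [0.0, 0.0, -1.0]]
ft_force: [0.8, 0.2, -0.3]
grip_width: 0.0003
gripper_force: 0.0
```

```bash
python3 st.py; python3 - <<'E'
from fit import *
np.set_printoptions(precision=4,suppress=True)
p=env.get_image("wrist");save(p,"w5.png")
d=np.array([-.201,.980]);n=np.array([-.980,-.201])
for m,z in(("cap_top",.204),("tray",0),("bay_stop",0),("station",0),("tray_grip",.032),("gold_tablet",.004),("red_tablet",.004)):
    for r in env.spot_point(m,p)[:1]:
        w=at_z(p,r["uv"],z); e=w[:2]-np.array([.5116,.0502]); print(m,round(r["conf"],2),r["uv"],w,"st",e@d,e@n)
E
```

```text
t 12.95 st [-0.0823  0.0001] [ 0.52808188 -0.03040921  0.29433197] yaw 101.46617391399931 F along,lat,z 0.050932268650271395 -0.8504695313595153 -0.3131692191068839
tray 0.78 [273.5, 95.5] [0.5082 0.0512 0.    ] st 0.0016722271795306925 0.0031573758247965154
bay_stop 0.64 [273.8, 38.4] [0.495  0.1187 0.    ] st 0.07044203415527493 0.0025456934788904376
tray_grip 0.92 [276.6, 166.7] [ 0.5298 -0.0347  0.032 ] st -0.08685199790613665 -0.0007219543719397779
gold_tablet 0.67 [273.7, 68.8] [0.502  0.0831 0.004 ] st 0.03419899144511593 0.002769906316506244
red_tablet 0.88 [278.3, 119.3] [0.5204 0.0229 0.004 ] st -0.028567445478925896 -0.0031265462942679017
```

View pics/w5.png

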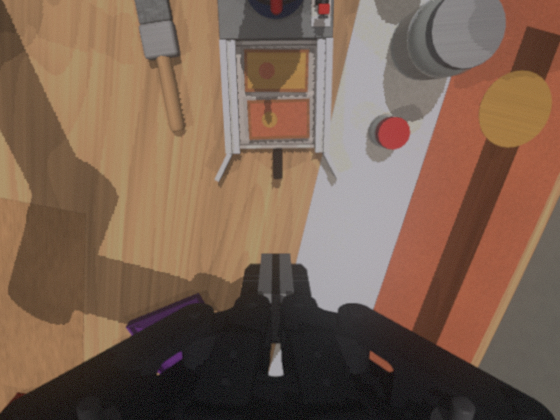

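The block's front edge is near row 39 and the tray's front rim near row 43. I'll measure that gap accurately.

```bash
python3 - <<'E'
from fit import *
np.set_printoptions(precision=4,suppress=True)
p=env.get_image("wrist");d=np.array([-.201,.980])
for u in(255,300):
    print(u,[(v,*p["img"][v,u-1:u+2].mean(0).astype(int)) for v in list(range(32,54))])
f=lambda v,z,u=275:(at_z(p,(u,v),z)[:2]-np.array([.5116,.0502]))@d
print("block edge z.03",[f(v,.03) for v in(36,37,38,39,40,41)]);print("front rim z.016",[f(v,.016) for v in(38,39,40,41,42,43,44)]);print("rear rim",[f(v,.016) for v in(145,147,149,151)],[p["img"][v,300].tolist() for v in range(140,156)])
E
```

```text
255 [(32, np.int64(77), np.int64(74), np.int64(71)), (33, np.int64(77), np.int64(74), np.int64(71)), (34, np.int64(78), np.int64(75), np.int64(73)), (35, np.int64(78), np.int64(77), np.int64(73)), (36, np.int64(76), np.int64(73), np.int64(73)), (37, np.int64(74), np.int64(71), np.int64(68)), (38, np.int64(66), np.int64(63), np.int64(59)), (39, np.int64(62), np.int64(56), np.int64(53)), (40, np.int64(82), np.int64(77), np.int64(73)), (41, np.int64(111), np.int64(105), np.int64(101)), (42, np.int64(117), np.int64(109), np.int64(105)), (43, np.int64(111), np.int64(105), np.int64(101)), (44, np.int64(99), np.int64(91), np.int64(89)), (45, np.int64(91), np.int64(84), np.int64(81)), (46, np.int64(100), np.int64(93), np.int64(90)), (47, np.int64(102), np.int64(95), np.int64(90)), (48, np.int64(94), np.int64(82), np.int64(77)), (49, np.int64(89), np.int64(71), np.int64(61)), (50, np.int64(90), np.int64(64), np.int64(51)), (51, np.int64(92), np.int64(65), np.int64(48)), (52, np.int64(100), np.int64(74), np.int64(50)), (53, np.int64(109), np.int64(84), np.int64(56))]
300 [(32, np.int64(79), np
[... 1213 characters left out ...]
6374178515334344), np.float64(0.06265822959398364)]
front rim z.016 [np.float64(0.06818884999502038), np.float64(0.0670730036107684), np.float64(0.06595565045836865), np.float64(0.06483678500966246), np.float64(0.06371640171963926), np.float64(0.06259449502631069), np.float64(0.0614710593505842)]
rear rim [np.float64(-0.0609502776563921), np.float64(-0.06357746127656237), np.float64(-0.06621356630441134), np.float64(-0.06885865861389155)] [[103, 95, 91], [126, 116, 113], [145, 134, 129], [139, 129, 124], [144, 137, 132], [162, 158, 151], [168, 162, 155], [147, 138, 128], [114, 97, 85], [102, 82, 66], [100, 82, 65], [106, 86, 68], [124, 96, 75], [144, 113, 85], [154, 122, 92], [154, 121, 90]]
```

The gap is about 0.5 mm at both columns, so the tray is home and square. Now I move over the cap.

>>> servo_tool(
  deltas="0 15 0 0 0 0 0;0 30 0 0 0 0 0;0 35 0 0 0 0 0;0 35 0 0 0 0 0;0 35 -1 0 0 0 0;0 30 0 0 0 0 0;0 12 0 0 0 0 0;0 5 0 0 0 0 0",
)

```text
time_s: 14.07
position: [0.4877, 0.1639, 0.2944]
tool_rot: [[-0.201, 0.98, 0.0], [0.98, 0.201, 0.0], [0.0, 0.0, -1.0]]
ft_force: [0.4, 0.8, 1.1]
grip_width: 0.0003
gripper_force: 0.0
```

>>> servo_tool(
  deltas="0 0 0 20 0 0 0;0 0 0 25 0 0 0;0 0 0 20 0 0 0;0 0 0 10 0 0 0;0 0 0 5 0 0 0;0 0 0 0 0 0 0;0 0 0 0 0 0 0",
)

```text
time_s: 14.65
position: [0.4888, 0.1617, 0.2149]
tool_rot: [[-0.198, 0.98, 0.001], [0.98, 0.198, -0.0], [-0.0, 0.001, -1.0]]
ft_force: [0.4, -0.3, 0.5]
grip_width: 0.0001
gripper_force: 0.0
```

```bash
python3 st.py; python3 - <<'E'
from fit import *
p=env.get_image("scene");a=p["img"][100:300,200:400]
cv2.imwrite("pics/s2.png",cv2.resize(a,None,fx=3,fy=3,interpolation=cv2.INTER_CUBIC)[...,::-1])
print(proj(p,[[.488,.1625,.204],env.observe()["position"]]))
E
```

```text
t 14.65 st [ 0.1139 -0.    ] [0.48875687 0.16170329 0.21493763] yaw 101.41121196863611 F along,lat,z -0.38315701100373384 -0.33940349756754473 0.5332488876605307
[[309.05685455 167.90959166]
 [309.27843083 164.53589364]]
```

View pics/s2.png

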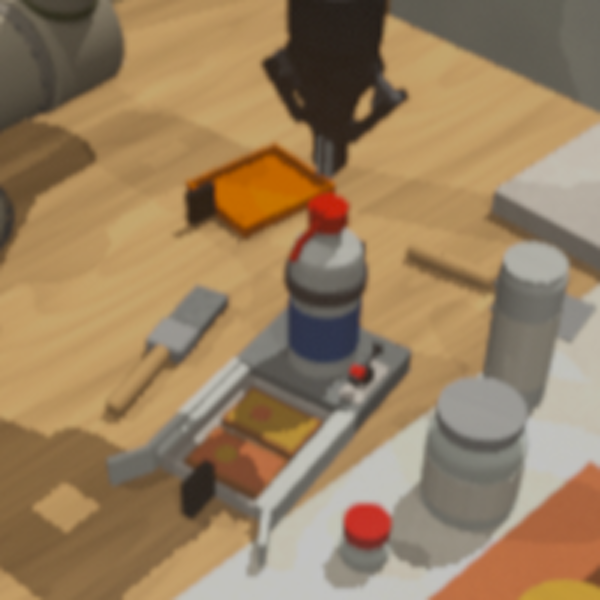

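The fingertips are above the red cap on the clamped canister (crop 328,203), and the tray still looks home. I'll lower gently until contact.

>>> servo_tool(
  deltas="0 1 0 3 0 0 0;0 0 0 3 0 0 0;0 0 0 2 0 0 0;0 0 0 0 0 0 0;0 0 0 0 0 0 0",
)

```text
time_s: 15.12
position: [0.488, 0.1633, 0.2064]
tool_rot: [[-0.199, 0.98, -0.0], [0.98, 0.199, -0.0], [-0.0, -0.0, -1.0]]
ft_force: [1.0, 0.5, -0.2]
grip_width: 0.0003
gripper_force: 0.0
```

>>> servo_tool(
  deltas="0 0 0 2 0 0 0;0 0 0 0 0 0 0;0 0 0 0 0 0 0",
)

```text
time_s: 15.37
position: [0.488, 0.1633, 0.2044]
tool_rot: [[-0.199, 0.98, -0.0], [0.98, 0.199, -0.0], [-0.0, -0.0, -1.0]]
ft_force: [-0.2, -0.2, 1.1]
grip_width: -0.0
gripper_force: 0.0
```

>>> servo_tool(
  deltas="0 0 0 4 0 0 0;0 0 0 4 0 0 0;0 0 0 1 0 0 0;0 0 0 0 0 0 0",
)

```text
time_s: 15.7
position: [0.4878, 0.1633, 0.1949]
tool_rot: [[-0.199, 0.98, -0.001], [0.98, 0.199, -0.0], [0.0, -0.001, -1.0]]
ft_force: [-0.2, -0.3, -0.1]
grip_width: -0.0002
gripper_force: 0.0
```

No contact force yet. I'll check the tips' height numerically with the scene depth.

```bash
python3 - <<'E'
from fit import *
np.set_printoptions(precision=3,suppress=True)
print(env.observe()["ft_force"])
p=env.get_image("scene");T=np.linalg.inv(p["world_to_cam"])
r=env.spot_point("cap_top",p)[:1]; print(r)
print(proj(p,[[.488,.1625,.204],env.observe()["position"]]))
for u in(305,309,313):
  for v in range(140,186,2):
    z=p["depth"][v,u]
    if z>0:
        o,d=ray(p,(u,v)); w=o+d*z; print(u,v,w,p["img"][v,u])
E
```

```text
[-0.218 -0.265 -0.079]
[{'uv': [275.0, 260.6], 'conf': 0.36}]
[[309.057 167.91 ]
 [309.153 170.518]]
305 140 [0.486 0.146 0.294] [48 37 29]
305 142 [0.483 0.149 0.285] [46 36 27]
305 144 [0.481 0.152 0.277] [46 34 25]
305 146 [0.48  0.153 0.271] [46 35 27]
305 148 [0.482 0.151 0.267] [48 38 29]
305 150 [0.481 0.153 0.259] [53 41 31]
305 152 [0.475 0.159 0.248] [71 60 49]
305 154 [0.482 0.152 0.249] [77 66 56]
305 156 [0.482 0.152 0.242] [77 68 60]
305 158 [0.482 0.152 0.237] [76 69 62]
305 160 [0.482 0.153 0.23 ] [84 71 61]
305 162 [0.482 0.153 0.224] [131  85  54]
305 164 [0.286 0.36  0.016] [153  76  29]
305 166 [0.477 0.159 0.206] [174  39  11]
305 168 [0.483 0.153 0.206] [141  33  18]
305 170 [0.488 0.148 0.205] [133  33  17]
305 172 [0.493 0.143 0.203] [120  32  18]
305 174 [0.496 0.14  0.2  ] [129  34  20]
305 176 [0.497 0.139 0.195] [118  38  26]
305 178 [0.486 0.151 0.176] [102  76  68]
305 180 [0.488 0.149 0.172] [120 116 109]
305 182 [0.49  0.147 0.168] [141 139 131]
305 184 [0.495 0.142 0.167] [141 140 131]
309 140 [0.497 0.148 0.297] [46 36 27]
309 142 [0.496 0.15  0.291]
[... 1096 characters left out ...]
]
313 152 [0.503 0.158 0.261] [48 38 29]
313 154 [0.501 0.16  0.254] [47 35 25]
313 156 [0.501 0.161 0.248] [47 36 26]
313 158 [0.499 0.163 0.24 ] [48 36 28]
313 160 [0.502 0.161 0.236] [51 38 29]
313 162 [0.499 0.164 0.227] [107  81  52]
313 164 [0.291 0.394 0.002] [174 119  75]
313 166 [0.49  0.175 0.205] [187  58  32]
313 168 [0.494 0.171 0.203] [181  35  15]
313 170 [0.502 0.163 0.204] [180  35  16]
313 172 [0.505 0.16  0.201] [143  36  21]
313 174 [0.505 0.16  0.195] [109  33  19]
313 176 [0.503 0.162 0.187] [113  59  49]
313 178 [0.501 0.165 0.177] [120 109 102]
313 180 [0.501 0.166 0.171] [129 127 119]
313 182 [0.503 0.164 0.166] [156 155 146]
313 184 [0.508 0.158 0.166] [175 174 166]
```

The real tips sit about 18 mm above the cap, so they are shorter than the nominal TCP. I keep lowering in small steps while watching the force.

>>> servo_tool(
  deltas="0 0 0 3 0 0 0;0 0 0 3 0 0 0;0 0 0 2 0 0 0;0 0 0 2 0 0 0;0 0 0 0 0 0 0;0 0 0 0 0 0 0",
)

```text
time_s: 16.3
position: [0.488, 0.1633, 0.1853]
tool_rot: [[-0.199, 0.98, -0.0], [0.98, 0.199, -0.0], [0.0, -0.0, -1.0]]
ft_force: [0.4, -0.1, -0.0]
grip_width: -0.0002
gripper_force: 0.0
```

>>> servo_tool(
  deltas="0 0 0 2 0 0 0;0 0 0 1 0 0 0;0 0 0 0 0 0 0;0 0 0 0 0 0 0",
)

```text
time_s: 16.63
position: [0.488, 0.1633, 0.1824]
tool_rot: [[-0.199, 0.98, -0.0], [0.98, 0.199, -0.0], [0.0, -0.0, -1.0]]
ft_force: [1.2, 0.1, 0.9]
grip_width: -0.0001
gripper_force: 0.0
```

>>> servo_tool(
  deltas="0 0 0 2 0 0 0;0 0 0 0 0 0 0;0 0 0 0 0 0 0",
)

```text
time_s: 16.88
position: [0.4882, 0.1633, 0.1807]
tool_rot: [[-0.199, 0.98, 0.001], [0.98, 0.199, 0.0], [-0.0, 0.001, -1.0]]
ft_force: [-0.1, 0.5, 3.8]
grip_width: -0.0003
gripper_force: 1.7
```

```bash
python3 - <<'E'
from fit import *
np.set_printoptions(precision=3,suppress=True)
print(env.observe()["ft_force"])
p=env.get_image("scene")
for u in(307,310):
  for v in range(154,182):
    o,d=ray(p,(u,v)); w=o+d*p["depth"][v,u]; print(u,v,w,p["img"][v,u])
E
```

```text
[-0.094  0.463  3.844]
307 154 [0.488 0.153 0.251] [47 36 28]
307 155 [0.486 0.156 0.246] [49 38 29]
307 156 [0.486 0.156 0.243] [57 47 41]
307 157 [0.486 0.156 0.24 ] [68 61 55]
307 158 [0.488 0.153 0.239] [71 64 58]
307 159 [0.486 0.156 0.234] [68 61 55]
307 160 [0.489 0.152 0.234] [69 62 56]
307 161 [0.487 0.155 0.228] [71 65 58]
307 162 [0.488 0.154 0.226] [72 65 59]
307 163 [0.488 0.154 0.224] [71 65 58]
307 164 [0.487 0.156 0.219] [71 65 58]
307 165 [0.489 0.154 0.218] [70 63 56]
307 166 [0.49  0.152 0.216] [69 62 55]
307 167 [0.49  0.152 0.213] [71 62 55]
307 168 [0.489 0.154 0.209] [76 60 53]
307 169 [0.487 0.156 0.203] [94 49 41]
307 170 [0.493 0.15  0.206] [119  38  27]
307 171 [0.495 0.148 0.205] [130  35  20]
307 172 [0.496 0.147 0.203] [124  32  17]
307 173 [0.493 0.15  0.197] [116  33  20]
307 174 [ 1.089 -0.486  0.844] [113  32  17]
307 175 [0.495 0.149 0.192] [111  33  19]
307 176 [ 1.089 -0.486  0.844] [108  34  22]
307 177 [0.497 0.147 0.188] [107  47  38]
307 178 [0.489 0.155 0.177] [104  76  68]
307 179 [0.494 0.15  0.178] [104  95  88]
307 180 [0.492 0.152 0.173]
[... 487 characters left out ...]
10 165 [0.497 0.156 0.221] [70 63 57]
310 166 [0.495 0.158 0.216] [69 62 55]
310 167 [0.496 0.157 0.214] [68 61 55]
310 168 [0.494 0.16  0.208] [74 64 57]
310 169 [0.494 0.16  0.205] [89 62 55]
310 170 [0.497 0.157 0.205] [113  51  42]
310 171 [0.497 0.157 0.202] [131  38  26]
310 172 [0.5   0.154 0.202] [132  34  19]
310 173 [0.5   0.153 0.199] [123  35  22]
310 174 [0.502 0.152 0.197] [114  33  20]
310 175 [ 1.089 -0.486  0.844] [112  32  17]
310 176 [0.5   0.154 0.189] [111  33  21]
310 177 [0.501 0.153 0.187] [110  43  32]
310 178 [0.492 0.163 0.174] [106  70  62]
310 179 [0.498 0.157 0.177] [105  93  86]
310 180 [0.499 0.156 0.175] [108 104  97]
310 181 [0.497 0.158 0.169] [113 111 102]
```

Contact at z ≈ 0.181 m with 3.8 N. Now I press.

>>> servo_tool(
  deltas="0 0 0 4 0 0 0;0 0 0 4 0 0 0;0 0 0 1 0 0 0;0 0 0 0 0 0 0",
)

```text
time_s: 17.27
position: [0.4883, 0.1633, 0.1731]
tool_rot: [[-0.199, 0.98, 0.002], [0.98, 0.199, 0.0], [-0.0, 0.002, -1.0]]
ft_force: [-3.6, -0.4, 14.2]
grip_width: 0.0001
gripper_force: 7.4
```

>>> servo_tool(
  deltas="0 0 0 0.5 0 0 0;0 0 0 0 0 0 0;0 0 0 0 0 0 0;0 0 0 0 0 0 0;0 0 0 0 0 0 0;0 0 0 0 0 0 0;0 0 0 0 0 0 0;0 0 0 0 0 0 0",
)

```text
time_s: 17.93
position: [0.4884, 0.1633, 0.173]
tool_rot: [[-0.199, 0.98, 0.003], [0.98, 0.199, 0.0], [-0.001, 0.003, -1.0]]
ft_force: [-4.6, -1.2, 18.5]
grip_width: -0.0001
gripper_force: 9.2
```

>>> servo_tool(
  deltas="0 0 0 0 0 0 0;0 0 0 -6 0 0 0;0 0 0 -10 0 0 0;0 0 0 -20 0 0 0;0 0 0 -30 0 0 0;0 0 0 -30 0 0 0;0 0 0 0 0 0 0;0 0 0 0 0 0 0",
)

```text
time_s: 18.6
position: [0.4883, 0.1633, 0.2677]
tool_rot: [[-0.199, 0.98, 0.002], [0.98, 0.199, 0.0], [-0.0, 0.002, -1.0]]
ft_force: [0.2, -0.6, -0.6]
grip_width: -0.0001
gripper_force: 0.0
```

```bash
python3 st.py; python3 - <<'E'
from fit import *
np.set_printoptions(precision=3,suppress=True)
p=env.get_image("scene")
for v in(167,169,171): 
    o,d=ray(p,(309,v)); print(o+d*p["depth"][v,309],p["img"][v,309])
dd=np.array([-.201,.980]);n=np.array([-.980,-.201])
for m,z in(("tray",0),("tray_grip",.032),("gold_tablet",.004),("red_tablet",.004),("pale_can",0),("glass_jar",0),("red_jar",0),("brush",.01)):
    for r in env.spot_point(m,p)[:3]:
        w=at_z(p,r["uv"],z); e=w[:2]-np.array([.5116,.0502]); print(m,round(r["conf"],2),w,"st",round(e@dd,4),round(e@n,4))
E
```

```text
t 18.6 st [1.155e-01 1.000e-04] [0.48834847 0.1633157  0.26774255] yaw 101.46078318407982 F along,lat,z -0.6522149729923409 -0.05794309490473862 -0.6243152992460874
[0.486 0.164 0.205] [195  37  15]
[0.492 0.158 0.205] [195  37  13]
[0.496 0.154 0.203] [189  37  14]
tray 0.85 [0.513 0.043 0.   ] st -0.0069 0.0002
tray 0.67 [ 0.443 -0.344  0.   ] st -0.3726 0.147
tray 0.55 [0.215 0.323 0.   ] st 0.3274 0.2361
tray_grip 0.89 [0.234 0.245 0.032] st 0.2468 0.2326
tray_grip 0.76 [ 0.525 -0.03   0.032] st -0.0811 0.0027
tray_grip 0.62 [ 0.375 -0.395  0.032] st -0.4086 0.223
gold_tablet 0.77 [0.505 0.079 0.004] st 0.0291 0.0005
red_tablet 0.61 [0.518 0.016 0.004] st -0.0343 0.0006
pale_can 0.78 [0.626 0.281 0.   ] st 0.2031 -0.158
glass_jar 0.87 [ 0.677  0.16  -0.   ] st 0.074 -0.1843
glass_jar 0.34 [ 0.626  0.274 -0.   ] st 0.1962 -0.1574
red_jar 0.63 [0.66  0.033 0.   ] st -0.0467 -0.1419
brush 0.84 [0.383 0.068 0.01 ] st 0.0428 0.1221
```

>>> servo_tool(
  deltas="0 0 0 0 0 0 0;0 0 0 0 0 0 0;0 0 0 0 0 0 0;0 0 0 0 0 0 0",
)

```text
time_s: 19.38
position: [0.488, 0.1633, 0.2669]
tool_rot: [[-0.199, 0.98, -0.0], [0.98, 0.199, -0.0], [-0.0, -0.0, -1.0]]
ft_force: [-0.4, 0.9, 0.4]
grip_width: 0.0002
gripper_force: 0.0
```

```bash
python3 -c "
from rig import env
print(env.close_job())"
```

```text
the job is handed in; nothing more can be done
None
```

I handed the job in at about 19 s (no verdict was returned): by my measurements the tray is home (about 0.5 mm from the stop) with both tablets flat, the cap was held fully down for about 1 s and is back up, and the robot is clear of everything.

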